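# Park the turntable's stop pin and bring the salt pig round

### The job

The lazy susan is locked by its sprung stop pin. Pull the red knob up and give it a quarter turn, either way, so that it beds in its rest notch and stays up by itself; then swing the turntable round (the wooden peg is there to hold) until the steel salt pig stands right at the brass front mark. Be gentle with the pin: do not yank it hard into its end stop or force the twist while it is still in its slot, keep everything on the turntable standing, and leave the rest of the counter undisturbed.

Things in the scene. Friction and masses are not known exactly. Their poses are not given: they have to be found in the camera images.
- susan: lazy susan's fixed foot; origin at its centre on the counter, z up, -x axis towards the brass front mark. Carries a white deck of 290 mm diameter (top 45 mm above the counter) and, behind, a steel bracket 63 mm high over the deck's rim, out to 190 mm from the centre; the stop pin in it stands 130 mm from the centre, 0.70 rad counter-clockwise from +x.
- front_mark (a point): ball of 20 mm on top of the brass front mark, a slim post beside the deck, 164 mm from its centre and 48 mm above the counter; fixed to the foot
- knob_grip (a point): centre of the stop pin's red bar knob: 38 mm long (x), 14 mm wide (y), 24 mm tall (z, up), on the pin's upright axis; centre 124 mm above the counter while the pin is down. The top of the slotted sleeve under it, 26 mm square, is 12 to 24 mm below the bar's underside, so let fingertips reach no lower than 9 mm under the bar.
- plunger (a joint): lift of stop pin and knob in m, 0 = down, in a hole of the deck. Spring: 5.4 N down at 0, 0.2 N more per mm. A cross pin parallel to the bar rides in a slot until it clears the sleeve's rim: at 8 to 20 mm, unknown, as the sleeve may be screwed in more or less. A hard stop is 1.5 mm above that; over 15 N on it beyond the spring is too rough. In the notch the pin rests 2.7 mm below clearing height.
- knob (a joint): twist of the knob in rad, counter-clockwise from above, 0 = cross pin over its slot (0.1 rad of play). The rest notch, a V groove in the sleeve's rim, lies a quarter turn away, at +1.571 and at -1.571, and draws the cross pin in from about 0.15 rad to either side. Free to turn once clear; over 30 N of the cross pin on the slot's wall (0.5 N m of twist) is too rough.
- deck (a joint): turn of the deck in rad about the upright axis at susan's origin, counter-clockwise from above, 0 at the start, with stops at +-2.0. It cannot turn while the pin is down; with the pin parked it turns with a light drag (0.05 N m) and stays where it is left. About 1.1 rad brings the salt pig to the mark.
- peg_grip (a point): middle of the graspable part of the wooden finger peg on the deck: an upright round peg of 18 mm diameter and 46 mm height, 120 mm from the deck's centre, at first on the side of the front mark; this point is 27 mm above the deck (peg top 19 mm higher). It moves round with the deck.
- pig_center (a point): centre of the steel salt pig, a squat pot of 82 mm diameter and 83 mm height with a slanted dark mouth, standing loose on the deck about 64 mm from the deck's centre, about 1.1 rad to one side or the other of the front mark; this point is 42 mm above its underside
- cup: blue ceramic cup, 68 mm diameter, 75 mm high, loose on the deck on the other side of the front mark; origin at the centre of its underside
- jar: amber glass spice jar, 44 mm diameter, 85 mm high, loose on the rear of the deck; origin at the centre of its underside
- pig: the salt pig itself; origin at the centre of its underside
- procbowl: clear processor bowl, 156 mm wide, 115 mm high, with a grey handle, loose on the counter, not to be disturbed; origin at the centre of its underside
- spatula: orange mini spatula, 200 mm long, lying on the counter, not to be disturbed
- oil: green oil bottle, 60 mm diameter, 220 mm high, not to be disturbed; origin at the centre of its underside
- mill: dark wooden pepper mill, 54 mm diameter, 155 mm high, not to be disturbed; origin at the centre of its underside
Mind the look-alikes: they are no part of the job. Of the things shaped like the jar, the amber one is meant.

How it is judged:
By the outcome, as a careful person would: the job done as asked, in the order asked, and still so for the second after the job is handed in, with the robot touching nothing.
It also fails if it takes over 72 s, if anything falls off the work surface, if the arm or the gripper's body presses on something with over 40 N, if the wrist force passes 120 N, or if a joint passes its speed limit or range.

### The arm

A 6-joint arm with a two-finger parallel gripper is mounted at the origin on the work surface. World frame = base frame: x ahead of the robot, y to its left, z up, the work surface at z = 0. Lengths are in mm, angles in rad, forces in N, time in s.
With the tool pointing down it reaches from about 300 to 825 mm from the base axis. Payload 5.4 kg.
Tool frame: the origin (TCP) lies at the very end of the fingers, on their centre line; the grasp point (between the pads) lies 19 mm behind it; z points along the fingers, y is the direction in which the jaws open and shut (so a half turn about z gives the same grasp; the last joint's range is limited). The gripper opens to 92 mm and grips with 3 to 60 N. Pads are 20 mm wide; open, the fingers measure 128 mm over their backs; the gripper's body (75 mm by 189 mm) begins 69 mm behind the grasp point.
Start: joints at [-0.21, 0.158, 1.597, -0, 1.386, -0.21], TCP at [574.984, -0.018, 214.601] pointing down, gripper open.
Joint ranges: [-2.91, 2.91], [-0.94, 2.29], [0.18, 2.7], [-1.29, 4.43], [0.17, 2.64], [-3, 3]. Speed limits (rad/s): [2.57, 2.57, 3.14, 3.14, 3.14, 3.14].

### API

Orientations are given as a unit quaternion [x, y, z, w].
In Python, from station import env gives the robot as it stands.
- The arm moves only by the tool drive_tool, never from a script. Its argument "commands" is one flat list of numbers, 5 for each row, row after row: the closure, from 0 (fully open) to 1 (shut), then the shift along the tool's x, y, z in m, then the turn about the tool's z in degrees. A call has 1 to 20 rows; each row is the pose to reach, as a shift and turn from the pose commanded when the call began, along the tool's axes at that moment; what a row does not reach only later rows make up. A row lasts 1/10 s, in which the tool goes at most 50 mm and 8.59 degrees, less where a joint would pass 70% of its speed; a pose out of reach is approached as far as the arm can. A call with a gripper value outside its range is refused whole. The fingers move at their own pace and stop on an object; the grip force is fixed at half the most. Time passes only in rows, so rows that repeat a pose let the fingers close. It gives the time, the measured TCP pose, the force and the opening at its end, in the units of the state.
- env.get_state(): the state, without advancing time (a new reading comes with each control period).
- env.camera(name): name is "scene" or "side" or "wrist"; returns the picture (400x640x3 uint8, blue, green, red); there is no depth.
- env.calibration(name): a dict with "camera_matrix" (3x3 intrinsics, pixels), "R" (3x3) and "t" (3): a world point X has camera coordinates R X + t. Camera axes: x right, y down, z forward; pixel columns grow to the right and rows downward; lengths in mm; the calibration is good to about 2 mm. The wrist camera is an equidistant fisheye: a pixel r from the principal point sees the ray r / f radians off the axis. A picture is of the moment at which its call begins: read the wrist's pose just before it. calibration takes no time and is no camera call; for the wrist camera it gives the pose at the moment of the call.
- env.finish_job(): hands the job in, once; it reports no verdict.
Trained networks look in the newest picture that a camera, given by its name, has taken for a name from the list of things; names that differ only in an ending like _2 or _b are one class to them, and where a whole thing is asked for, a point or a joint stands for the part that bears it (a point fixed in the world has none). Each returns a list of dicts, best first, with "score" (0 to 1); they miss things now and then, are a little off and sometimes report something else, mostly with a low value. They report only what shows in the picture. A call takes as long as a camera call. They do not tell look-alikes from the thing itself.
- env.find_in(camera, thing): "location" ([x, y, z] in mm, in world coordinates, good to about 4 mm: the middle of the surface that is visible of it).
- env.silhouettes(camera, thing): "region" (400x640 bool, what is visible of it).
- env.pinpoint(camera, thing): "location" ([x, y, z] in mm, in world coordinates, good to about 4 mm: a listed point, or the origin of a listed thing).
The state is a dict: "time_s": time; "q": joint angles; "joint_velocities": joint speeds; "joint_efforts": joint torques, N m; "ee_pos": TCP position; "eef_rot": TCP orientation; "wrist_force": force on the tool from outside, world axes, zero at the start; "wrist_torque": the same for the moment, N m; "width": opening from 0.0 (shut) to 1.0 (fully open).
Only numpy, scipy, OpenCV 4.12 (cv2) and the standard library are available. Lean on these libraries where they do the work, as an engineer would, in place of code of your own. Each camera call takes 0.05 s, during which the arm holds its last target.

## Working session

There is one attempt and no reset: what is moved stays moved. The work goes in short steps, Python scripts to look and compute and a tool call to move; the robot and the scene stay as the last step left them, time stands still between calls to the robot, and variables do not carry over. Pictures are saved under pics/ and viewed, and the job is handed in when it is done.

Besides the shell and the picture viewer there is one more tool, called after ">>>" as name(argument=value, ...), one argument or row to a line, values as JSON. drive_tool: Moves the arm, as the interface text tells. Its arguments: {"type":"object","properties":{"commands":{"type":"array","items":{"type":"number"}}},"required":["commands"]}

```bash
ls; mkdir -p pics; cat > h.py <<'E'
from station import env
import numpy as np, cv2
from scipy.spatial.transform import Rotation as R
def snap(c,n):
    im=env.camera(c); cv2.imwrite(f'pics/{n}.png',im); return im
def proj(c,X):
    k=env.calibration(c); p=np.array(k['R'])@np.array(X)+np.array(k['t']).ravel(); q=np.array(k['camera_matrix'])@p; return q[:2]/q[2]
E
python3 - <<'E'
from h import *
s=env.get_state(); print({k:np.round(v,3) for k,v in s.items()})
print(R.from_quat(s['eef_rot']).as_matrix().round(3))
a=snap('scene','s1');snap('side','d1')
for c in('scene','side'):
    for t in('susan','front_mark','knob_grip','peg_grip','pig_center','cup','jar','procbowl','oil','mill'):
        print(c,t,[(np.round(d['location']),round(d['score'],2)) for d in env.pinpoint(c,t)[:3]])
E
```

```text
pics
{'time_s': np.float64(0.0), 'q': array([-0.21 ,  0.159,  1.598,  0.   ,  1.386, -0.21 ]), 'joint_velocities': array([ 0.   ,  0.   , -0.   , -0.002,  0.002,  0.   ]), 'joint_efforts': array([ 0.0000e+00, -3.8557e+01, -3.2210e+01,  7.0000e-02,  3.8000e-02,
       -0.0000e+00]), 'ee_pos': array([5.74392e+02, 9.10000e-02, 2.13626e+02]), 'eef_rot': array([ 0.707,  0.707, -0.001, -0.001]), 'wrist_force': array([0.654, 0.455, 0.471]), 'wrist_torque': array([0.009, 0.042, 0.061]), 'width': np.float64(0.999)}
[[ 0.     1.    -0.002]
 [ 1.    -0.     0.   ]
 [ 0.    -0.002 -1.   ]]
scene susan [(array([580.,  67.,  -1.]), 0.94)]
scene front_mark [(array([415.,  47.,  45.]), 0.9), (array([456.,  54.,  70.]), 0.69), (array([ 668., -424.,   -1.]), 0.3)]
scene knob_grip [(array([667., 165., 125.]), 0.39)]
scene peg_grip [(array([642.,  56.,  44.]), 0.71), (array([460.,  52.,  72.]), 0.59), (array([510., 447.,  -1.]), 0.31)]
scene pig_center [(array([545., 120.,  87.]), 0.59), (array([666., 163., 127.]), 0.49), (array([556.,   2.,  46.]), 0.23)]
scene cup [(array([557.,   2.,  48.]), 0.75)]
scene jar [(array([ 603., -197.,    1.]), 0.68), (array([644.,  56.,  44.]), 0.59), (array([ 481., -196.,    5.]), 0.49)]
scene procbowl [(array([510., 445.,   2.]), 0.81)]
scene oil [(array([ 666., -424.,   -4.]), 0.56)]
scene mill [(array([676., 379.,   1.]), 0.87)]
side susan [(array([576.,  67.,   4.]), 0.62)]
side front_mark [(array([414.,  50.,  48.]), 0.76)]
side knob_grip [(array([670., 159., 125.]), 0.43)]
side peg_grip []
side pig_center []
side cup [(array([560.,   8.,  45.]), 0.63)]
side jar [(array([ 604., -200.,    0.]), 0.97), (array([ 481., -195.,    2.]), 0.77), (array([642.,  52.,  43.]), 0.66)]
side procbowl [(array([509., 451.,  -4.]), 0.82)]
side oil [(array([ 667., -422.,    2.]), 0.95)]
side mill [(array([673., 377.,   2.]), 0.5)]
```

View pics/s1.png

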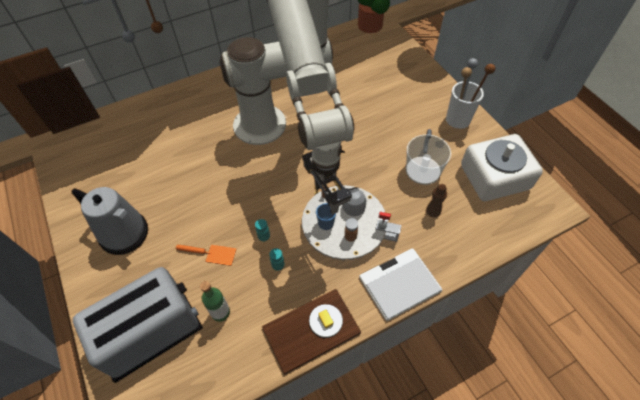

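View pics/d1.png

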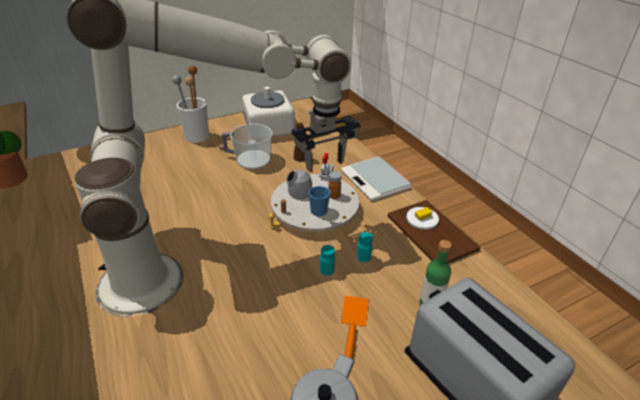

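Susan is at about (578, 67) with the mark at (415, 48). The knob reads about (668, 162), which agrees with the predicted (667, 162). The amber jar is the brown one on the deck, at pixel (351,230) in the scene picture. The two teal jars at (262,230) and (277,259) stand on the counter and aren't part of the job. Next I look from the wrist for the bar's direction.

```bash
python3 - <<'E'
from h import *
snap('wrist','w1')
k=env.calibration('wrist');print({a:np.round(b,3) for a,b in k.items()})
for t in('susan','front_mark','knob_grip','peg_grip','pig_center','cup','jar'):
        print(t,[(np.round(d['location']),round(d['score'],2)) for d in env.pinpoint('wrist',t)[:3]])
E
```

```text
{'camera_matrix': array([[309.707,   0.   , 322.127],
       [  0.   , 309.707, 203.338],
       [  0.   ,   0.   ,   1.   ]]), 'R': array([[ 1.   , -0.   ,  0.001],
       [-0.001, -0.964,  0.265],
       [ 0.001, -0.265, -0.964]]), 't': array([-574.982,  -30.173,  389.447])}
susan [(array([578.,  67.,  -1.]), 0.68)]
front_mark [(array([416.,  48.,  49.]), 0.69)]
knob_grip [(array([660., 163., 120.]), 0.94)]
peg_grip [(array([458.,  50.,  77.]), 0.69)]
pig_center [(array([548., 119.,  86.]), 0.76)]
cup []
jar [(array([642.,  52.,  46.]), 0.83), (array([ 479., -199.,   -0.]), 0.79), (array([ 606., -194.,   -0.]), 0.56)]
```

View pics/w1.png

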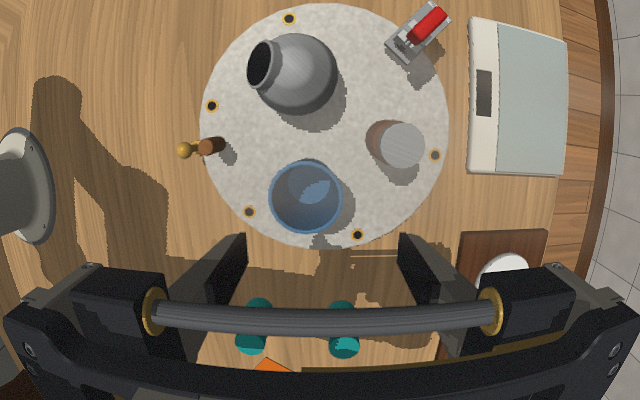

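The wrist view shows the deck with the red bar at about (428,22), running up to the right, the pig's mouth at (262,62), the jar at (400,143), the peg at (212,146) and the mark's ball at (184,150). Next I measure the bar's direction by back-projecting its red pixels.

```bash
cat >> h.py <<'E'
def unproj(c_k,uv,z):
    K=np.array(c_k['camera_matrix']);Rm=np.array(c_k['R']);t=np.array(c_k['t']).ravel()
    d=(np.atleast_2d(uv)-K[:2,2])/K[0,0]; r=np.linalg.norm(d,axis=1)+1e-9
    ray=np.c_[d*(np.sin(r)/r)[:,None],np.cos(r)]@Rm
    C=-Rm.T@t; return C+ray*((z-C[2])/ray[:,2])[:,None]
E
python3 - <<'E'
from h import *
im=cv2.imread('pics/w1.png');k=env.calibration('wrist')
b,g,r=[im[...,i].astype(int) for i in range(3)]
m=((r>120)&(r>2.2*g)&(r>2.2*b)).astype(np.uint8); m[60:]=0;m[:,:380]=0
ys,xs=np.nonzero(m);print(len(xs))
P=unproj(k,np.c_[xs,ys],136)[:,:2]
print(cv2.minAreaRect(P.astype(np.float32)))
c=P.mean(0);w,v=np.linalg.eigh(np.cov(P.T));print(c,np.sqrt(w),np.degrees(np.arctan2(v[1,1],v[0,1])))
c=im[0:90,370:470];cv2.imwrite('pics/w1c.png',cv2.resize(c,None,fx=6,fy=6,interpolation=2))
print(unproj(k,[[184,150]],48))
E
```

```text
552
((663.76708984375, 161.7091522216797), (36.22816467285156, 12.866994857788086), 47.73762512207031)
[663.608314   161.10664453] [ 3.6383135  10.47502296] 47.00605516144101
[[414.71376566  45.75739267  48.        ]]
```

View pics/w1c.png

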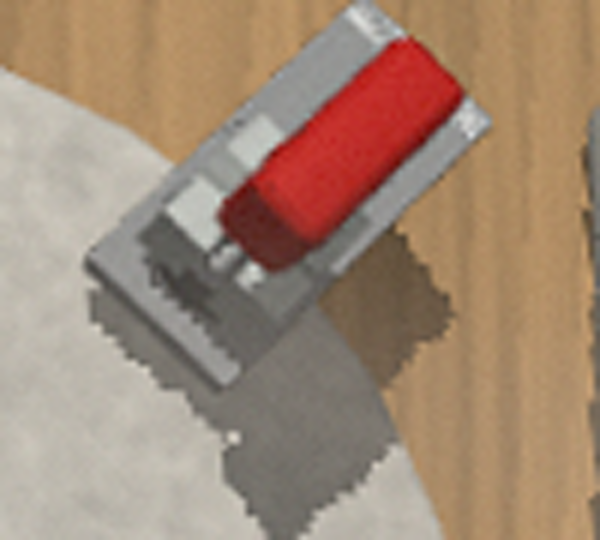

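The bar points radially at about 47° in world, as expected. The tool has to turn +43° about its z and go to above (667,162).

>>> drive_tool(
  commands=[0, 0.03, 0.018, 0, 8, 0, 0.06, 0.036, 0, 16, 0, 0.09, 0.054, 0, 24, 0, 0.12, 0.07, 0.01, 32, 0, 0.145, 0.085, 0.02, 38, 0, 0.162, 0.092, 0.03, 43, 0, 0.162, 0.092, 0.03, 43, 0, 0.162, 0.092, 0.03, 43],
)

```text
time_s: 2.3
ee_pos: [666.7, 161.7, 184.3]
eef_rot: [0.917, 0.4, -0.0, 0.0]
wrist_force: [0.9, -0.0, 0.9]
width: 1.004
```

```bash
python3 - <<'E'
from h import *
s=env.get_state(); print({k:np.round(s[k],3) for k in('q','ee_pos','eef_rot','wrist_force','wrist_torque')})
k=env.calibration('wrist');im=snap('wrist','w2')
for t in('knob_grip',):
  for c in('wrist','scene','side'):
    if c!='wrist': snap(c,c+'2')
    print(c,[(np.round(d['location']),round(d['score'],2)) for d in env.pinpoint(c,t)[:3]])
b,g,r=[im[...,i].astype(int) for i in range(3)]
m=((r>110)&(r>2.2*g)&(r>2.2*b)).astype(np.uint8)
n,l,st,ce=cv2.connectedComponentsWithStats(m);print(st[1:][st[1:,4]>100])
i=1+st[1:,4].argmax();ys,xs=np.nonzero(l==i)
P=unproj(k,np.c_[xs,ys],136)[:,:2]
print(cv2.minAreaRect(P.astype(np.float32)),P.mean(0))
E
```

```text
{'q': array([ 6.300e-02,  4.640e-01,  1.280e+00, -1.000e-03,  1.398e+00,
        8.110e-01]), 'ee_pos': array([666.695, 161.728, 184.348]), 'eef_rot': array([ 0.917,  0.4  , -0.   ,  0.   ]), 'wrist_force': array([ 0.897, -0.036,  0.937]), 'wrist_torque': array([0.059, 0.04 , 0.019])}
wrist [(array([661., 164., 122.]), 0.92)]
scene [(array([674., 381.,  -2.]), 0.6), (array([664., 161., 126.]), 0.49)]
side [(array([671., 377.,   2.]), 0.6), (array([667., 160., 124.]), 0.58)]
[[312 221  14  23 239]]
((659.2926635742188, 157.12142944335938), (17.696081161499023, 9.690251350402832), 47.28572082519531) [659.50973331 156.71208019]
```

View pics/w2.png

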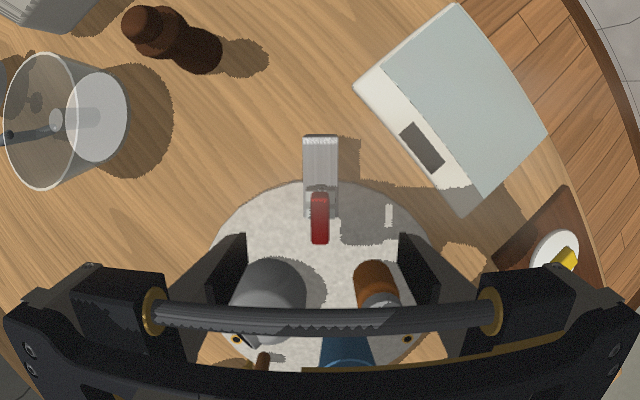

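The bar shows at columns 311-330 and rows 192-245, vertical in the image, so its heading is right. I redo the mask with a looser threshold because the bar is in shadow.

```bash
python3 - <<'E'
from h import *
k=env.calibration('wrist');im=cv2.imread('pics/w2.png')
b,g,r=[im[...,i].astype(int) for i in range(3)]
m=((r>50)&(r>2*g)&(r>2*b)).astype(np.uint8);m[:180]=0;m[260:]=0;m[:,:300]=0;m[:,340:]=0
ys,xs=np.nonzero(m);print(xs.min(),xs.max(),ys.min(),ys.max())
cv2.imwrite('pics/w2c.png',cv2.resize(im[120:260,280:370],None,fx=5,fy=5,interpolation=2))
R2=np.array([[np.cos(np.radians(47)),np.sin(np.radians(47))],[-np.sin(np.radians(47)),np.cos(np.radians(47))]])
s=env.get_state();T=s['ee_pos'][:2]
for z in(112,124,136):
  P=unproj(k,np.c_[xs,ys],z)[:,:2]-T; Q=P@R2.T
  print(z,'along',Q[:,0].min(),Q[:,0].max(),'across',np.percentile(Q[:,1],[1,50,99]))
E
```

```text
312 327 200 243
112 along -27.63049090728743 10.049668562036853 across [-4.56721539  1.3463536   8.07896301]
124 along -22.63228757766613 13.18754541401752 across [-4.35950041  1.26210674  7.66231704]
136 along -17.63408424804489 16.325422265998167 across [-4.15178542  1.17785988  7.24567107]
```

View pics/w2c.png

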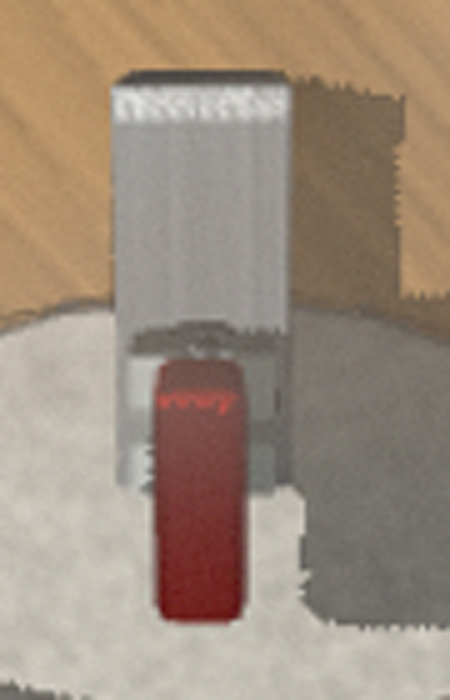

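The bar is centred along its length and sits about 1.3 mm to tool -y. I descend to TCP z of about 106 and close.

>>> drive_tool(
  commands=[0, 0, -0.0013, 0.02, 0, 0, 0, -0.0013, 0.04, 0, 0, 0, -0.0013, 0.055, 0, 0, 0, -0.0013, 0.068, 0, 0, 0, -0.0013, 0.0785, 0, 0, 0, -0.0013, 0.0785, 0, 0, 0, -0.0013, 0.0785, 0],
)

```text
time_s: 3.3
ee_pos: [666.3, 162.9, 106.5]
eef_rot: [0.917, 0.399, 0.0, 0.0]
wrist_force: [0.3, -0.3, 1.0]
width: 1.001
```

>>> drive_tool(
  commands=[0.6, 0, 0, 0, 0, 0.7, 0, 0, 0, 0, 0.75, 0, 0, 0, 0, 0.8, 0, 0, 0, 0, 0.9, 0, 0, 0, 0, 1, 0, 0, 0, 0, 1, 0, 0, 0, 0, 1, 0, 0, 0, 0, 1, 0, 0, 0, 0, 1, 0, 0, 0, 0],
)

```text
time_s: 4.3
ee_pos: [666.0, 162.9, 106.1]
eef_rot: [0.917, 0.399, -0.0, -0.0]
wrist_force: [-0.9, 1.8, 1.6]
width: 0.154
```

```bash
cat >> h.py <<'E'
def st():
    s=env.get_state(); print({k:np.round(s[k],2) for k in('time_s','ee_pos','wrist_force','wrist_torque','width')}, 'head',round(float(np.degrees(np.arctan2(*R.from_quat(s['eef_rot']).as_matrix()[[1,0],1]))),1))
E
python3 - <<'E'
from h import *
st();snap('wrist','w3')
E
```

```text
{'time_s': np.float64(4.3), 'ee_pos': array([665.98, 162.91, 106.08]), 'wrist_force': array([-0.94,  1.8 ,  1.63]), 'wrist_torque': array([ 0.31,  0.32, -0.05]), 'width': np.float64(0.15)} head -43.0
```

View pics/w3.png

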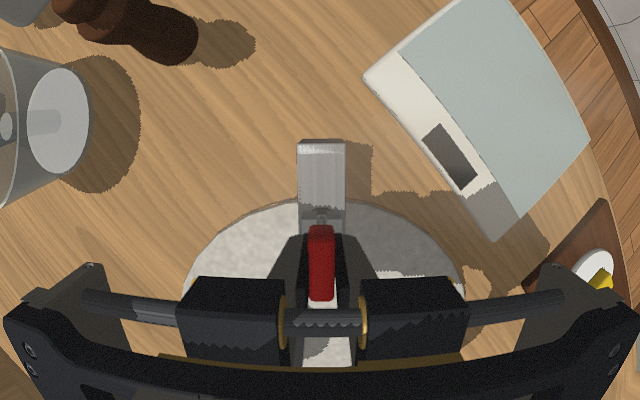

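The bar is gripped: the opening is 14.2 mm and the side force only about 2 N. I lift 7 mm gently.

>>> drive_tool(
  commands=[1, 0, 0, -0.001, 0, 1, 0, 0, -0.002, 0, 1, 0, 0, -0.003, 0, 1, 0, 0, -0.004, 0, 1, 0, 0, -0.005, 0, 1, 0, 0, -0.006, 0, 1, 0, 0, -0.007, 0, 1, 0, 0, -0.007, 0],
)

```text
time_s: 5.15
ee_pos: [665.6, 163.0, 113.0]
eef_rot: [0.917, 0.399, -0.0, -0.0]
wrist_force: [0.0, 1.9, -7.8]
width: 0.151
```

```bash
python3 - <<'E'
from h import *
st()
E
```

```text
{'time_s': np.float64(5.15), 'ee_pos': array([665.64, 163.01, 113.01]), 'wrist_force': array([ 0.02,  1.94, -7.78]), 'wrist_torque': array([0.43, 0.05, 0.03]), 'width': np.float64(0.15)} head -43.0
```

>>> drive_tool(
  commands=[1, 0, 0, -0.0005, 0, 1, 0, 0, -0.001, 0, 1, 0, 0, -0.001, 0],
)

```text
time_s: 5.45
ee_pos: [665.7, 163.0, 113.9]
eef_rot: [0.917, 0.399, -0.0, -0.0]
wrist_force: [0.2, 2.1, -8.8]
width: 0.148
```

>>> drive_tool(
  commands=[1, 0, 0, -0.0005, 0, 1, 0, 0, -0.0005, 0],
)

```text
time_s: 5.65
ee_pos: [665.8, 162.9, 114.5]
eef_rot: [0.917, 0.399, -0.0, -0.0]
wrist_force: [-1.0, 2.6, -8.3]
width: 0.15
```

>>> drive_tool(
  commands=[1, 0, 0, -0.0005, 0, 1, 0, 0, -0.0005, 0],
)

```text
time_s: 5.85
ee_pos: [665.8, 162.9, 115.0]
eef_rot: [0.917, 0.399, -0.0, -0.0]
wrist_force: [-0.8, 2.2, -7.8]
width: 0.147
```

>>> drive_tool(
  commands=[1, 0, 0, -0.0005, 0, 1, 0, 0, -0.0005, 0],
)

```text
time_s: 6.05
ee_pos: [665.8, 162.9, 115.5]
eef_rot: [0.917, 0.399, -0.0, -0.0]
wrist_force: [-1.7, 3.2, -8.0]
width: 0.15
```

>>> drive_tool(
  commands=[1, 0, 0, -0.0005, 0, 1, 0, 0, -0.0005, 0],
)

```text
time_s: 6.25
ee_pos: [665.8, 163.0, 116.0]
eef_rot: [0.917, 0.399, -0.0, -0.0]
wrist_force: [-1.8, 3.2, -8.2]
width: 0.151
```

```bash
python3 - <<'E'
from h import *
st();snap('wrist','w4');snap('side','d4')
for c in('side',):print([(np.round(d['location']),round(d['score'],2)) for d in env.pinpoint(c,'knob_grip')[:3]])
st()
im=cv2.imread('pics/w4.png')
cv2.imwrite('pics/w4c.png',cv2.resize(im[120:320,250:390],None,fx=3.5,fy=3,interpolation=2))
u,v=proj('side',[666,162,124]).astype(int);im=cv2.imread('pics/d4.png')
cv2.imwrite('pics/d4c.png',cv2.resize(im[v-50:v+50,u-60:u+60],None,fx=6,fy=6,interpolation=2))
E
```

```text
{'time_s': np.float64(6.25), 'ee_pos': array([665.8 , 162.95, 115.96]), 'wrist_force': array([-1.75,  3.23, -8.18]), 'wrist_torque': array([ 0.64,  0.44, -0.  ]), 'width': np.float64(0.15)} head -43.0
[(array([668., 161., 137.]), 0.58)]
{'time_s': np.float64(6.4), 'ee_pos': array([665.84, 162.89, 115.96]), 'wrist_force': array([-1.52,  2.84, -9.14]), 'wrist_torque': array([ 0.64,  0.39, -0.01]), 'width': np.float64(0.15)} head -43.0
```

View pics/w4c.png

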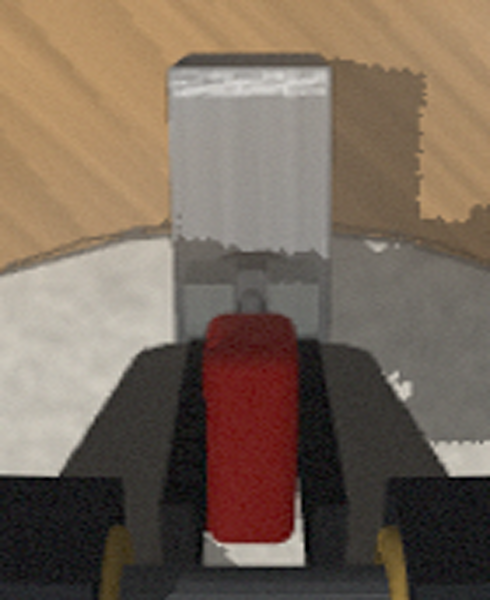

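View pics/d4c.png

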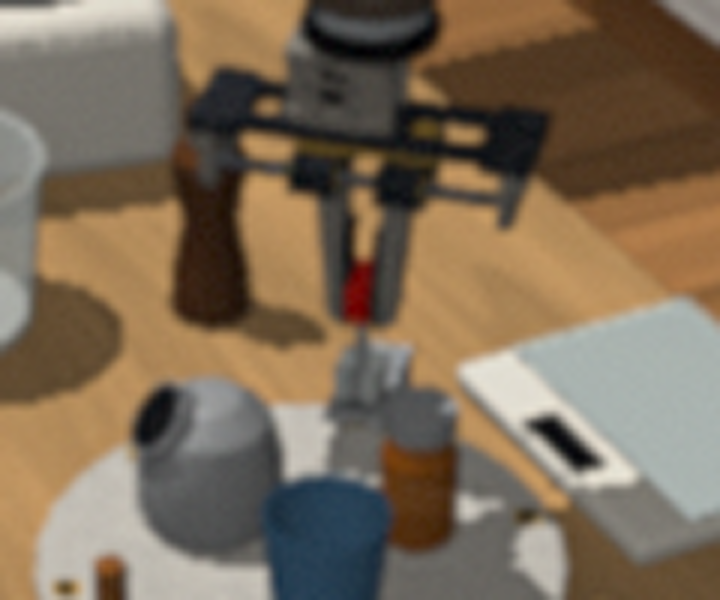

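The bar is following: it shows red between the fingers at crop (358,290), with the pin drawn out of the sleeve, at about 10 mm of lift. I keep going in 0.5 mm steps and watch for the stop.

>>> drive_tool(
  commands=[1, 0, 0, -0.0005, 0, 1, 0, 0, -0.0005, 0],
)

```text
time_s: 6.6
ee_pos: [665.8, 162.9, 116.1]
eef_rot: [0.917, 0.399, -0.0, -0.0]
wrist_force: [-1.0, 3.3, -10.6]
width: 0.155
```

>>> drive_tool(
  commands=[1, 0, 0, -0.0005, 0, 1, 0, 0, -0.0005, 0],
)

```text
time_s: 6.8
ee_pos: [665.7, 162.9, 116.3]
eef_rot: [0.917, 0.399, -0.0, -0.0]
wrist_force: [-1.0, 3.0, -15.0]
width: 0.148
```

>>> drive_tool(
  commands=[1, 0, 0, -0.0005, 0, 1, 0, 0, -0.0005, 0],
)

```text
time_s: 7.0
ee_pos: [665.6, 162.8, 116.5]
eef_rot: [0.917, 0.399, -0.001, -0.0]
wrist_force: [0.9, 4.2, -17.8]
width: 0.151
```

The stop was met at z of about 116.0, with about 9 N beyond the spring, so clearing is at about 114.5. I back off to about 115.4 and try a small twist. Counter-clockwise in world is negative about tool z.

>>> drive_tool(
  commands=[1, 0, 0, 0.001, 0, 1, 0, 0, 0.0021, 0, 1, 0, 0, 0.0021, 0, 1, 0, 0, 0.0021, 0],
)

```text
time_s: 7.4
ee_pos: [666.0, 162.9, 116.1]
eef_rot: [0.917, 0.399, -0.0, -0.0]
wrist_force: [-3.6, 2.6, -10.9]
width: 0.152
```

>>> drive_tool(
  commands=[1, 0, 0, 0, -2, 1, 0, 0, 0, -4, 1, 0, 0, 0, -6, 1, 0, 0, 0, -8, 1, 0, 0, 0, -8, 1, 0, 0, 0, -8],
)

```text
time_s: 8.0
ee_pos: [666.0, 162.9, 116.0]
eef_rot: [0.887, 0.461, 0.0, -0.0]
wrist_force: [-4.2, 4.6, -9.3]
width: 0.152
```

```bash
python3 - <<'E'
from h import *
st()
E
```

```text
{'time_s': np.float64(8.0), 'ee_pos': array([666.03, 162.94, 116.01]), 'wrist_force': array([-4.19,  4.57, -9.35]), 'wrist_torque': array([ 0.71,  0.87, -0.02]), 'width': np.float64(0.15)} head -35.0
```

>>> drive_tool(
  commands=[1, 0, 0, 0, -3, 1, 0, 0, 0, -6, 1, 0, 0, 0, -8, 1, 0, 0, 0, -8],
)

```text
time_s: 8.4
ee_pos: [666.0, 163.0, 115.9]
eef_rot: [0.853, 0.522, 0.0, -0.0]
wrist_force: [-4.5, 3.1, -8.7]
width: 0.151
```

```bash
python3 - <<'E'
from h import *
st()
E
```

```text
{'time_s': np.float64(8.4), 'ee_pos': array([665.99, 162.98, 115.91]), 'wrist_force': array([-4.49,  3.14, -8.69]), 'wrist_torque': array([0.73, 0.92, 0.01]), 'width': np.float64(0.15)} head -27.0
```

At 16° of twist there is no twist torque, so the pin is clear. I turn the remaining 74°.

>>> drive_tool(
  commands=[1, 0, 0, 0, -5, 1, 0, 0, 0, -10, 1, 0, 0, 0, -15, 1, 0, 0, 0, -20, 1, 0, 0, 0, -25, 1, 0, 0, 0, -30, 1, 0, 0, 0, -35, 1, 0, 0, 0, -40, 1, 0, 0, 0, -45, 1, 0, 0, 0, -50, 1, 0, 0, 0, -55, 1, 0, 0, 0, -60, 1, 0, 0, 0, -65, 1, 0, 0, 0, -70, 1, 0, 0, 0, -74, 1, 0, 0, 0, -74, 1, 0, 0, 0, -74],
)

```text
time_s: 10.1
ee_pos: [665.7, 162.9, 115.8]
eef_rot: [0.367, 0.93, -0.0, -0.0]
wrist_force: [-4.2, 2.6, -7.4]
width: 0.149
```

```bash
python3 - <<'E'
from h import *
st();im=snap('wrist','w5')
cv2.imwrite('pics/w5c.png',cv2.resize(im[100:320,220:420],None,fx=3,fy=2.7,interpolation=2))
E
```

```text
{'time_s': np.float64(10.1), 'ee_pos': array([665.7 , 162.94, 115.8 ]), 'wrist_force': array([-4.17,  2.58, -7.41]), 'wrist_torque': array([ 0.72,  1.06, -0.01]), 'width': np.float64(0.15)} head 46.9
```

View pics/w5c.png

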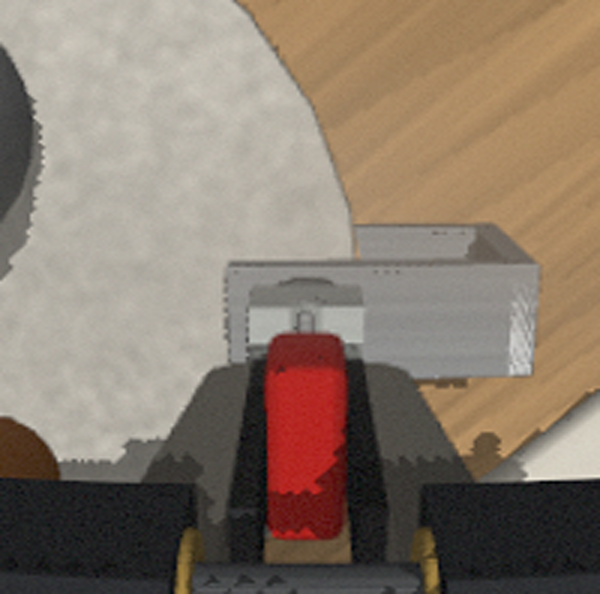

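The bar now stands square across the bracket. I lower gently into the notch; the rest height should be at TCP z of about 111.9.

>>> drive_tool(
  commands=[1, 0, 0, 0.0005, 0, 1, 0, 0, 0.001, 0, 1, 0, 0, 0.0015, 0, 1, 0, 0, 0.002, 0, 1, 0, 0, 0.0025, 0, 1, 0, 0, 0.003, 0, 1, 0, 0, 0.0033, 0, 1, 0, 0, 0.0033, 0],
)

```text
time_s: 10.95
ee_pos: [665.7, 163.0, 112.6]
eef_rot: [0.367, 0.93, -0.0, -0.0]
wrist_force: [-4.2, 2.9, -7.1]
width: 0.151
```

>>> drive_tool(
  commands=[1, 0, 0, 0.0005, 0, 1, 0, 0, 0.0005, 0],
)

```text
time_s: 11.15
ee_pos: [665.7, 163.0, 112.1]
eef_rot: [0.367, 0.93, -0.0, -0.0]
wrist_force: [-5.3, 2.4, -7.4]
width: 0.153
```

>>> drive_tool(
  commands=[1, 0, 0, 0.0005, 0, 1, 0, 0, 0.0005, 0],
)

```text
time_s: 11.35
ee_pos: [665.7, 162.9, 111.7]
eef_rot: [0.367, 0.93, -0.0, -0.0]
wrist_force: [-5.0, 3.1, -8.1]
width: 0.151
```

```bash
python3 - <<'E'
from h import *
st()
E
```

```text
{'time_s': np.float64(11.35), 'ee_pos': array([665.71, 162.94, 111.66]), 'wrist_force': array([-4.99,  3.09, -8.1 ]), 'wrist_torque': array([ 0.74,  1.09, -0.04]), 'width': np.float64(0.15)} head 46.9
```

>>> drive_tool(
  commands=[1, 0, 0, 0.0004, 0, 1, 0, 0, 0.0004, 0],
)

```text
time_s: 11.55
ee_pos: [665.8, 163.0, 111.6]
eef_rot: [0.367, 0.93, -0.0, -0.0]
wrist_force: [-6.0, 2.4, -5.9]
width: 0.146
```

>>> drive_tool(
  commands=[1, 0, 0, 0.0004, 0, 1, 0, 0, 0.0004, 0],
)

```text
time_s: 11.75
ee_pos: [665.8, 162.9, 111.5]
eef_rot: [0.367, 0.93, -0.0, -0.0]
wrist_force: [-6.6, 2.0, -4.6]
width: 0.153
```

```bash
python3 - <<'E'
from h import *
st()
E
```

```text
{'time_s': np.float64(11.75), 'ee_pos': array([665.81, 162.93, 111.55]), 'wrist_force': array([-6.57,  2.03, -4.61]), 'wrist_torque': array([0.67, 1.29, 0.04]), 'width': np.float64(0.15)} head 46.9
```

It is bearing on the notch at 111.6. I unload the rest and open.

>>> drive_tool(
  commands=[1, 0, 0, 0.0004, 0, 1, 0, 0, 0.0009, 0, 1, 0, 0, 0.0009, 0],
)

```text
time_s: 12.05
ee_pos: [665.9, 162.9, 111.4]
eef_rot: [0.367, 0.93, -0.0, -0.0]
wrist_force: [-7.7, 2.5, -1.7]
width: 0.15
```

```bash
python3 - <<'E'
from h import *
st()
E
```

```text
{'time_s': np.float64(12.05), 'ee_pos': array([665.88, 162.9 , 111.36]), 'wrist_force': array([-7.66,  2.5 , -1.67]), 'wrist_torque': array([0.7 , 1.64, 0.01]), 'width': np.float64(0.15)} head 46.9
```

>>> drive_tool(
  commands=[0.8, 0, 0, 0, 0, 0.7, 0, 0, 0, 0, 0.6, 0, 0, 0, 0, 0.5, 0, 0, 0, 0, 0.5, 0, 0, 0, 0, 0.5, 0, 0, -0.01, 0, 0.5, 0, 0, -0.025, 0, 0.5, 0, 0, -0.045, 0, 0.5, 0, 0, -0.07, 0, 0.5, 0, 0, -0.095, 0, 0.5, 0, 0, -0.095, 0],
)

```text
time_s: 13.15
ee_pos: [669.0, 163.1, 211.1]
eef_rot: [0.366, 0.93, 0.002, 0.005]
wrist_force: [1.6, 1.1, 0.7]
width: 0.5
```

```bash
python3 - <<'E'
from h import *
st();im=snap('wrist','w6');snap('side','d6');snap('scene','s6')
for c in('side','scene','wrist'):
  for t in('knob_grip','peg_grip','front_mark','pig_center'):print(c,t,[(np.round(d['location']),round(d['score'],2)) for d in env.pinpoint(c,t)[:2]])
u,v=proj('side',[666,162,124]).astype(int);im=cv2.imread('pics/d6.png')
cv2.imwrite('pics/d6c.png',cv2.resize(im[v-50:v+50,u-60:u+60],None,fx=6,fy=6,interpolation=2))
E
```

```text
{'time_s': np.float64(13.15), 'ee_pos': array([668.96, 163.12, 211.14]), 'wrist_force': array([1.62, 1.11, 0.7 ]), 'wrist_torque': array([ 0.05, -0.11, -0.03]), 'width': np.float64(0.5)} head 47.0
side knob_grip [(array([664., 164., 132.]), 0.52)]
side peg_grip [(array([460.,  49.,  76.]), 0.71)]
side front_mark [(array([413.,  49.,  52.]), 0.69)]
side pig_center [(array([462.,  50.,  77.]), 0.65)]
scene knob_grip [(array([663., 165., 128.]), 0.43), (array([ 448., -395.,   -7.]), 0.28)]
scene peg_grip [(array([462.,  56.,  71.]), 0.83)]
scene front_mark [(array([413.,  50.,  48.]), 0.64)]
scene pig_center [(array([546., 121.,  86.]), 0.89), (array([664., 163., 131.]), 0.21)]
wrist knob_grip [(array([661., 164., 130.]), 0.71)]
wrist peg_grip [(array([456.,  52.,  76.]), 0.93)]
wrist front_mark [(array([416.,  46.,  47.]), 0.69)]
wrist pig_center [(array([550., 117.,  88.]), 0.87)]
```

View pics/w6.png

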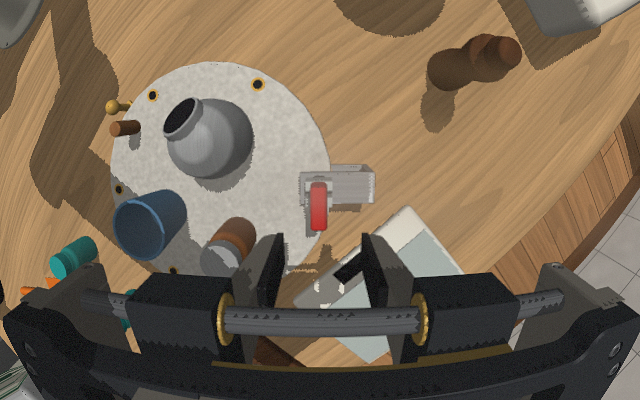

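View pics/d6c.png

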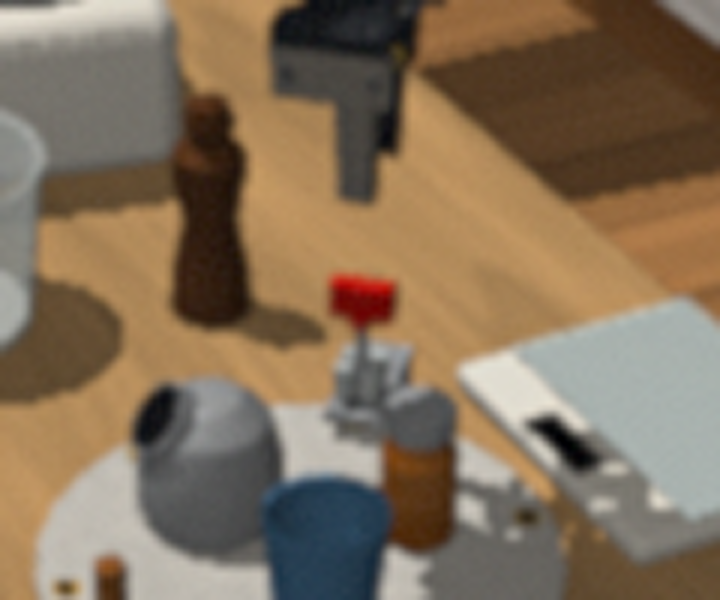

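The knob stays up on its own, turned across, at z of about 130. Nothing else has moved. Next I go to above the peg, about (459,52), with the jaws tangential (heading -83).

>>> drive_tool(
  commands=[0.5, 0.005, -0.014, 0, 8, 0.5, 0.01, -0.028, 0, 16, 0.5, 0.014, -0.042, 0, 24, 0.5, 0.019, -0.056, 0, 32, 0.5, 0.024, -0.07, 0, 40, 0.5, 0.028, -0.084, 0, 48, 0.5, 0.033, -0.098, 0, 56, 0.5, 0.038, -0.112, 0, 64, 0.5, 0.043, -0.126, 0, 72, 0.5, 0.048, -0.14, 0, 80, 0.5, 0.053, -0.155, 0, 88, 0.5, 0.058, -0.17, 0, 96, 0.5, 0.063, -0.185, 0.005, 104, 0.5, 0.068, -0.2, 0.015, 112, 0.5, 0.072, -0.212, 0.03, 120, 0.5, 0.0757, -0.2222, 0.045, 126, 0.5, 0.0757, -0.2222, 0.054, 130, 0.5, 0.0757, -0.2222, 0.054, 130, 0.5, 0.0757, -0.2222, 0.054, 130],
)

```text
time_s: 15.8
ee_pos: [459.4, 52.0, 151.0]
eef_rot: [0.998, 0.062, 0.0, 0.0]
wrist_force: [0.9, -0.2, 0.7]
width: 0.502
```

```bash
python3 - <<'E'
from h import *
st();k=env.calibration('wrist');im=snap('wrist','w7')
for t in('peg_grip','front_mark','pig_center','susan','cup'):print(t,[(np.round(d['location'],1),round(d['score'],2)) for d in env.pinpoint('wrist',t)[:2]])
C=-np.array(k['R']).T@np.array(k['t']).ravel();print('cam',C)
E
```

```text
{'time_s': np.float64(15.8), 'ee_pos': array([459.41,  51.98, 150.96]), 'wrist_force': array([ 0.86, -0.25,  0.66]), 'wrist_torque': array([0.04, 0.07, 0.02]), 'width': np.float64(0.5)} head -82.9
peg_grip [(array([459.6,  48.2,  77. ]), 0.78)]
front_mark [(array([418.6,  48.4,  51.3]), 0.86)]
pig_center [(array([549.1, 121.1,  88.6]), 0.86)]
susan [(array([5.753e+02, 6.840e+01, 5.000e-01]), 0.68)]
cup [(array([561.9,   7.1,  40.2]), 0.69)]
cam [533.13116898  60.16906296 320.61882288]
```

View pics/w7.png

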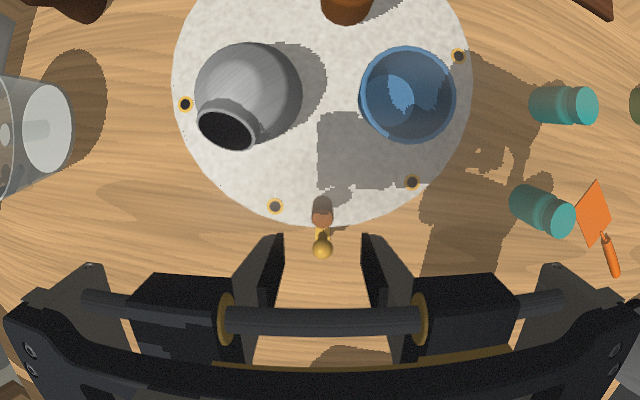

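The peg is at (321,211), in line with the ball at (322,249), midway between the fingers (columns 284 and 362). I back-project them with the heights known.

```bash
python3 - <<'E'
from h import *
k=env.calibration('wrist');im=cv2.imread('pics/w7.png')
cv2.imwrite('pics/w7c.png',cv2.resize(im[180:280,270:370],None,fx=6,fy=6,interpolation=2))
print('ball',unproj(k,[[322,248]],48))
for v in(203,207,211,219,225): print(v,unproj(k,[[321,v]],91),unproj(k,[[321,v]],45))
E
```

```text
ball [[415.2234395   45.96000303  48.        ]]
203 [[471.04576056  53.5417745   91.        ]] [[458.5945163   52.22293152  45.        ]]
207 [[467.8722565   53.15449991  91.        ]] [[454.78532168  51.75808123  45.        ]]
211 [[464.67520127  52.76444899  91.        ]] [[450.9478583   51.28989848  45.        ]]
219 [[458.20503211  51.97536322  91.        ]] [[443.18163739  50.34274946  45.        ]]
225 [[453.28032206  51.37501803  91.        ]] [[437.27044942  49.62214798  45.        ]]
```

View pics/w7c.png

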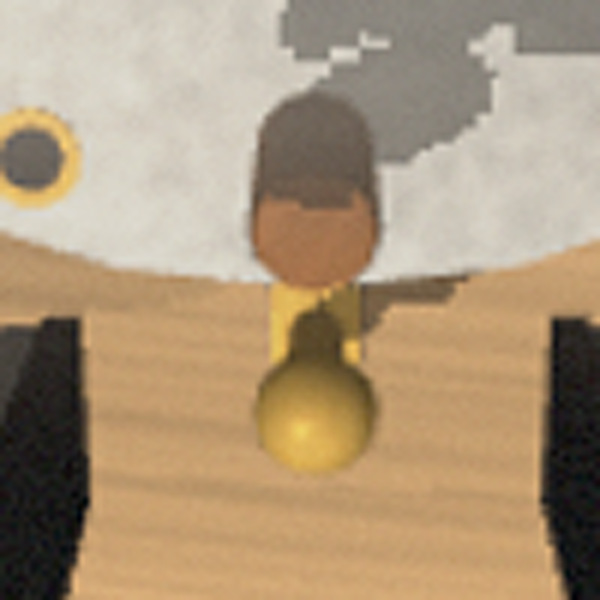

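The peg's top is at about (459,52), right under the tool. I descend to z of about 57 and grip it.

>>> drive_tool(
  commands=[0.5, 0, 0, 0.02, 0, 0.5, 0, 0, 0.04, 0, 0.5, 0, 0, 0.06, 0, 0.5, 0, 0, 0.078, 0, 0.5, 0, 0, 0.093, 0, 0.5, 0, 0, 0.093, 0, 0.7, 0, 0, 0.093, 0, 0.75, 0, 0, 0.093, 0, 0.8, 0, 0, 0.093, 0, 0.9, 0, 0, 0.093, 0, 0.9, 0, 0, 0.093, 0, 0.9, 0, 0, 0.093, 0],
)

```text
time_s: 17.3
ee_pos: [459.8, 51.9, 58.3]
eef_rot: [0.998, 0.061, 0.001, 0.0]
wrist_force: [-0.5, 0.4, 5.1]
width: 0.188
```

```bash
python3 - <<'E'
from h import *
st()
# rotation: waypoints
from math import *
s=env.get_state();P0=np.array([459.2,52.0])
Cc=np.array([578.,67.]);th0=atan2(*(P0-Cc)[::-1]);print(np.linalg.norm(P0-Cc),degrees(th0))
Y=np.radians(-82.9);X=Y+pi/2
for a in range(5,71,5):
    t=radians(a);Q=Cc+np.array([[cos(t),-sin(t)],[sin(t),cos(t)]])@(P0-Cc)-P0
    print(a,np.round([Q@[cos(X),sin(X)]/1e3,Q@[cos(Y),sin(Y)]/1e3],4))
E
```

```text
{'time_s': np.float64(17.3), 'ee_pos': array([459.77,  51.92,  58.27]), 'wrist_force': array([-0.46,  0.4 ,  5.13]), 'wrist_torque': array([ 0.12,  0.22, -0.04]), 'width': np.float64(0.19)} head -83.0
119.74322527809247 -172.80376457091864
5 [0.0005 0.0104]
10 [0.0019 0.0208]
15 [0.0041 0.031 ]
20 [0.0073 0.0409]
25 [0.0113 0.0506]
30 [0.0161 0.0598]
35 [0.0218 0.0686]
40 [0.0281 0.0769]
45 [0.0352 0.0846]
50 [0.0429 0.0917]
55 [0.0512 0.098 ]
60 [0.06   0.1036]
65 [0.0693 0.1084]
70 [0.079  0.1124]
```

The peg is gripped (17 mm). I swing counter-clockwise along the arc, first 30°.

>>> drive_tool(
  commands=[0.9, 0, 0.0021, 0, -1, 0.9, 0.0001, 0.0042, 0, -2, 0.9, 0.0003, 0.0083, 0, -4, 0.9, 0.0007, 0.0125, 0, -6, 0.9, 0.0012, 0.0167, 0, -8, 0.9, 0.0019, 0.0208, 0, -10, 0.9, 0.0026, 0.0249, 0, -12, 0.9, 0.0036, 0.029, 0, -14, 0.9, 0.0046, 0.033, 0, -16, 0.9, 0.0059, 0.037, 0, -18, 0.9, 0.0073, 0.0409, 0, -20, 0.9, 0.0087, 0.0448, 0, -22, 0.9, 0.0104, 0.0487, 0, -24, 0.9, 0.0121, 0.0525, 0, -26, 0.9, 0.014, 0.0562, 0, -28, 0.9, 0.0155, 0.0586, 0, -29.4, 0.9, 0.0161, 0.0598, 0, -30, 0.9, 0.0161, 0.0598, 0, -30],
)

```text
time_s: 19.1
ee_pos: [483.7, -5.4, 58.3]
eef_rot: [0.948, 0.317, 0.001, 0.0]
wrist_force: [2.6, 2.2, 5.4]
width: 0.187
```

```bash
python3 - <<'E'
from h import *
st();snap('wrist','w8')
for t in('pig_center','susan','front_mark','jar','cup'):print(t,[(np.round(d['location'],1),round(d['score'],2)) for d in env.pinpoint('wrist',t)[:3]])
E
```

```text
{'time_s': np.float64(19.1), 'ee_pos': array([483.66,  -5.44,  58.27]), 'wrist_force': array([2.62, 2.18, 5.35]), 'wrist_torque': array([ 0.48, -0.4 ,  0.04]), 'width': np.float64(0.19)} head -53.0
pig_center []
susan [(array([576.6,  65.7,  -3.2]), 0.68)]
front_mark [(array([414.6,  50.4,  49.9]), 0.83)]
jar [(array([ 479.7, -197.2,    1.7]), 0.7), (array([ 6.026e+02, -1.970e+02,  2.000e-01]), 0.58)]
cup [(array([597.3,   7.8,  40.8]), 0.81)]
```

View pics/w8.png

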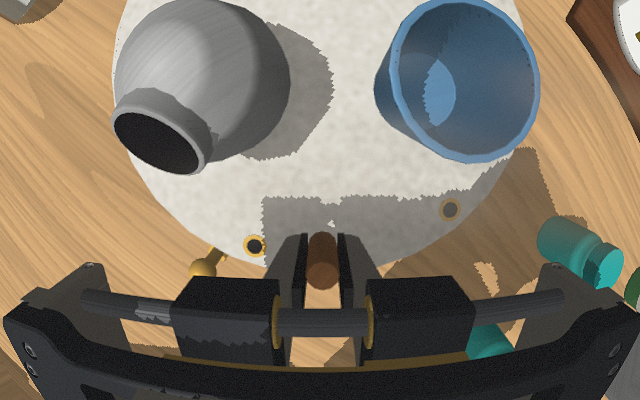

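The deck has turned about 30°, pig and cup are standing, and side forces are about 3 N. I swing another 28°.

>>> drive_tool(
  commands=[0.9, 0, 0.0021, 0, -1, 0.9, 0.0001, 0.0042, 0, -2, 0.9, 0.0003, 0.0083, 0, -4, 0.9, 0.0007, 0.0125, 0, -6, 0.9, 0.0012, 0.0167, 0, -8, 0.9, 0.0019, 0.0208, 0, -10, 0.9, 0.0026, 0.0249, 0, -12, 0.9, 0.0036, 0.029, 0, -14, 0.9, 0.0046, 0.033, 0, -16, 0.9, 0.0059, 0.037, 0, -18, 0.9, 0.0073, 0.0409, 0, -20, 0.9, 0.0087, 0.0448, 0, -22, 0.9, 0.0104, 0.0487, 0, -24, 0.9, 0.0121, 0.0525, 0, -26, 0.9, 0.0135, 0.0552, 0, -27.5, 0.9, 0.014, 0.0562, 0, -28, 0.9, 0.014, 0.0562, 0, -28],
)

```text
time_s: 21.1
ee_pos: [528.5, -40.8, 58.3]
eef_rot: [0.843, 0.537, 0.001, -0.0]
wrist_force: [2.0, 5.6, 6.7]
width: 0.191
```

```bash
python3 - <<'E'
from h import *
st()
for c in('wrist','scene','side'):
  snap(c,c+'9')
  for t in('pig_center','pig','front_mark'):print(c,t,[(np.round(d['location'],1),round(d['score'],2)) for d in env.pinpoint(c,t)[:3]])
im=cv2.imread('pics/scene9.png');u,v=proj('scene',[560,60,50]).astype(int)
cv2.imwrite('pics/s9c.png',cv2.resize(im[v-60:v+60,u-70:u+70],None,fx=5,fy=5,interpolation=2))
E
```

```text
{'time_s': np.float64(21.1), 'ee_pos': array([528.49, -40.81,  58.29]), 'wrist_force': array([2.02, 5.62, 6.67]), 'wrist_torque': array([ 1.03, -0.36,  0.03]), 'width': np.float64(0.19)} head -25.0
wrist pig_center [(array([517.4,  67.1,  85. ]), 0.57)]
wrist pig []
wrist front_mark []
scene pig_center [(array([511. ,  71.4,  87.6]), 0.81)]
scene pig [(array([518.9,  71.4,  45.5]), 0.88)]
scene front_mark [(array([415.8,  47.1,  47. ]), 0.78)]
side pig_center [(array([516.4,  69.8,  85. ]), 0.64)]
side pig [(array([411.6,  49.3,  49. ]), 0.62), (array([512. ,  74.6,  41. ]), 0.58)]
side front_mark [(array([415. ,  46.7,  50.3]), 0.84)]
```

View pics/wrist9.png

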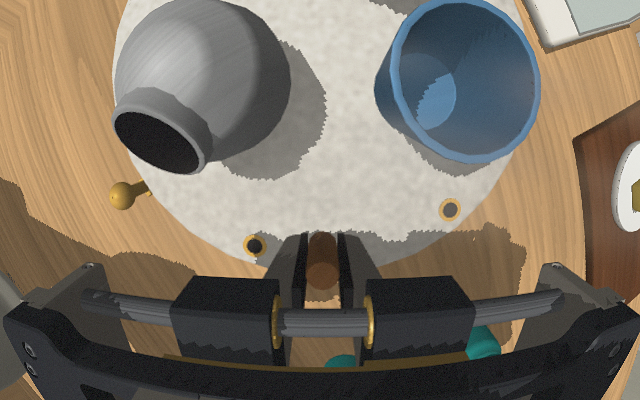

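View pics/s9c.png

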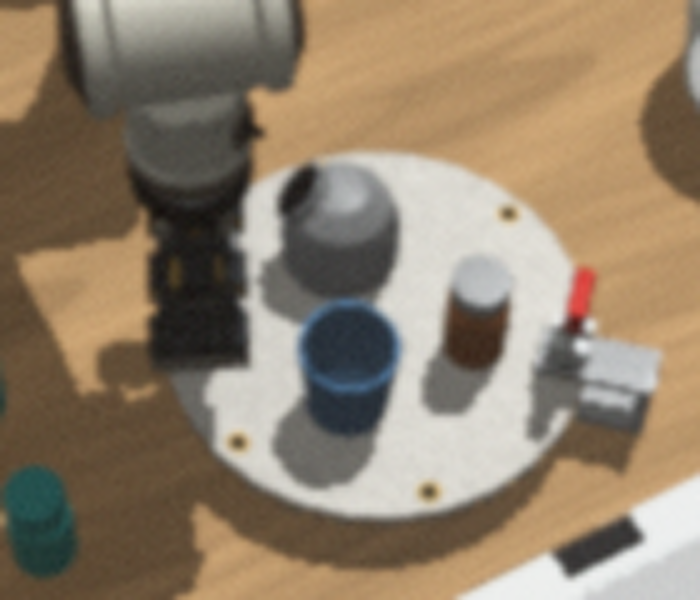

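Everything is standing and the knob is still parked. The pig's mean position is (515,71), a bearing of about 176.5°, and the mark's bearing is 186.8°, so about 9-10° remains. I turn 9.5°.

>>> drive_tool(
  commands=[0.9, 0.0003, 0.0021, 0, -1, 0.9, 0.0006, 0.0042, 0, -2, 0.9, 0.001, 0.0083, 0, -4, 0.9, 0.0015, 0.0125, 0, -6, 0.9, 0.002, 0.0167, 0, -8, 0.9, 0.0026, 0.0187, 0, -9, 0.9, 0.0027, 0.0198, 0, -9.5, 0.9, 0.0027, 0.0198, 0, -9.5, 0.9, 0.0027, 0.0198, 0, -9.5],
)

```text
time_s: 22.6
ee_pos: [547.1, -47.4, 58.3]
eef_rot: [0.796, 0.605, 0.001, 0.0]
wrist_force: [1.0, 3.3, 6.7]
width: 0.186
```

```bash
python3 - <<'E'
from h import *
st()
k=env.calibration('wrist')
print('cam',(-np.array(k['R']).T@np.array(k['t']).ravel()).round())
for c in('wrist','scene','side'):
  im=snap(c,c+'10')
  for t in('pig_center','pig'):print(c,t,[(np.round(d['location'],1),round(d['score'],2)) for d in env.pinpoint(c,t)[:3]])
  sil=env.silhouettes(c,'pig')
  for q in sil[:2]:
    r=q['region'];ys,xs=np.nonzero(r);print(c,q['score'],r.sum(),xs.min(),xs.max(),ys.min(),ys.max());np.save(f'pics/{c}10.npy',sil[0]['region'])
E
```

```text
{'time_s': np.float64(22.6), 'ee_pos': array([547.08, -47.37,  58.29]), 'wrist_force': array([0.98, 3.25, 6.75]), 'wrist_torque': array([ 0.53, -0.11,  0.06]), 'width': np.float64(0.19)} head -15.5
cam [566.  24. 228.]
wrist pig_center []
wrist pig [(array([519.7,  60.8,  49.4]), 0.79)]
wrist 0.61 24560 111 290 0 174
scene pig_center [(array([513.5,  60.4,  85.3]), 0.85)]
scene pig [(array([517. ,  60.8,  47. ]), 0.72)]
scene 0.83 520 321 345 189 215
side pig_center [(array([516. ,  60.7,  87.4]), 0.88)]
side pig [(array([516.2,  61.8,  45.1]), 0.72)]
side 0.66 2084 271 359 175 232
side 0.62 296 287 310 186 212
```

View pics/wrist10.png

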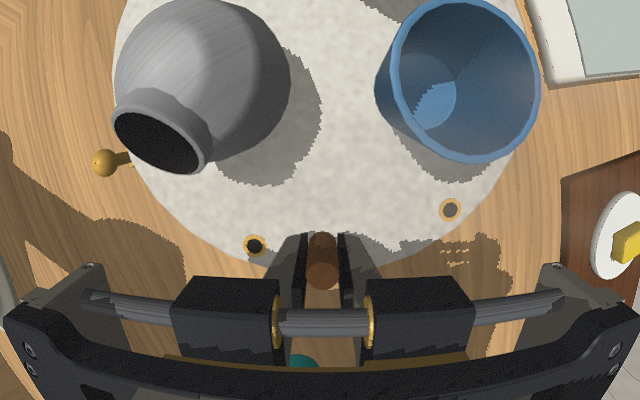

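The pig estimates agree at (516.4, 60.9), within about 1° of the mark's line. I release the peg, rise and check with a clear view.

>>> drive_tool(
  commands=[0.8, 0, 0, 0, 0, 0.7, 0, 0, 0, 0, 0.6, 0, 0, 0, 0, 0.5, 0, 0, 0, 0, 0.5, 0, 0, 0, 0, 0.5, 0, 0, -0.015, 0, 0.5, 0, 0, -0.04, 0, 0.5, 0, 0, -0.07, 0, 0.5, 0, 0, -0.1, 0, 0.5, -0.03, 0, -0.13, 0, 0.5, -0.06, -0.01, -0.16, 0, 0.5, -0.08, -0.02, -0.18, 0, 0.5, -0.08, -0.02, -0.18, 0, 0.5, -0.08, -0.02, -0.18, 0],
)

```text
time_s: 24.6
ee_pos: [506.1, -119.5, 238.2]
eef_rot: [0.796, 0.605, 0.001, 0.001]
wrist_force: [0.7, 0.1, -0.5]
width: 0.498
```

```bash
python3 - <<'E'
from h import *
st()
for c in('wrist','scene','side'):
  k=env.calibration('wrist');im=snap(c,c+'11')
  for t in('susan','pig_center','pig','front_mark','knob_grip','peg_grip','procbowl','mill'):print(c,t,[(np.round(d['location'],1),round(d['score'],2)) for d in env.pinpoint(c,t)[:2]])
  if c=='wrist':
    print('cam',(-np.array(k['R']).T@np.array(k['t']).ravel()).round())
    np.savez('pics/k11.npz',**{a:np.array(b) for a,b in k.items()})
    for t in('pig','susan'):
      for q in env.silhouettes(c,t)[:1]:
        r=q['region'];np.save(f'pics/{t}11.npy',r);ys,xs=np.nonzero(r);print(t,q['score'],r.sum(),xs.min(),xs.max(),ys.min(),ys.max())
im=cv2.imread('pics/side11.png');u,v=proj('side',[580,70,70]).astype(int)
cv2.imwrite('pics/d11c.png',cv2.resize(im[v-70:v+60,u-80:u+80],None,fx=4.5,fy=4.5,interpolation=2))
E
```

```text
{'time_s': np.float64(24.6), 'ee_pos': array([ 506.06, -119.48,  238.17]), 'wrist_force': array([ 0.73,  0.07, -0.45]), 'wrist_torque': array([-0.05,  0.02,  0.01]), 'width': np.float64(0.5)} head -15.6
wrist susan [(array([577.7,  66.1,  -0.7]), 0.8)]
wrist pig_center []
wrist pig [(array([519.9,  61.7,  49.6]), 0.92), (array([415.7,  47.2,  49.8]), 0.51)]
wrist front_mark [(array([416.5,  47.3,  51.9]), 0.64)]
wrist knob_grip []
wrist peg_grip [(array([547.2, -50.5,  71.7]), 0.81)]
wrist procbowl []
wrist mill []
cam [525. -48. 408.]
pig 0.84 4348 248 324 0 66
susan 0.78 19136 203 453 0 138
scene susan [(array([578.1,  71. ,  -0.8]), 0.88)]
scene pig_center [(array([516.1,  62.5,  88.5]), 0.93)]
scene pig [(array([519.5,  60.1,  47.8]), 0.78), (array([515.1,  61.9,  85.2]), 0.63)]
scene front_mark [(array([415.6,  46.6,  43.5]), 0.61), (array([520.3,  58.3,  48.6]), 0.33)]
scene knob_grip [(array([662.1, 162.6, 129.4]), 0.62), (array([ 668.2, -422.7,    1.9]), 0.54)]
scene peg_grip [(array([547.2, -47. ,  71.3]), 0.71)]
scene procbowl [(array([5.111e+02, 4.478e+02, 5.000e-01]), 0.65)]
scene mill []
side susan [(array([574.4,  69.7,   1.7]), 0.86), (array([610.3, 119.1,  46.5]), 0.5)]
side pig_center [(array([514.5,  61.8,  88.4]), 0.79), (array([5.758e+02, 6.580e+01, 2.000e-01]), 0.16)]
side pig [(array([513.9,  61.9,  45.1]), 0.55)]
side front_mark [(array([414.6,  54.4,  55.4]), 0.83)]
side knob_grip [(array([668.4, 161.7, 128.1]), 0.61)]
side peg_grip [(array([547.3, -50.3,  74. ]), 0.76)]
side procbowl [(array([506.7, 448.3,   1. ]), 0.92), (array([613.2, 120.3,  43.4]), 0.68)]
side mill [(array([6.698e+02, 3.774e+02, 2.000e-01]), 0.59)]
```

View pics/wrist11.png

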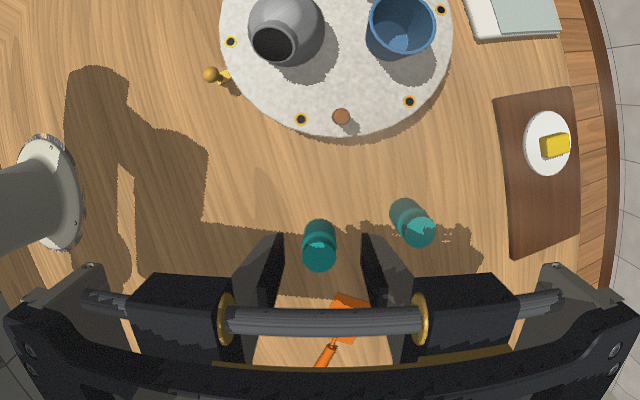

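View pics/d11c.png

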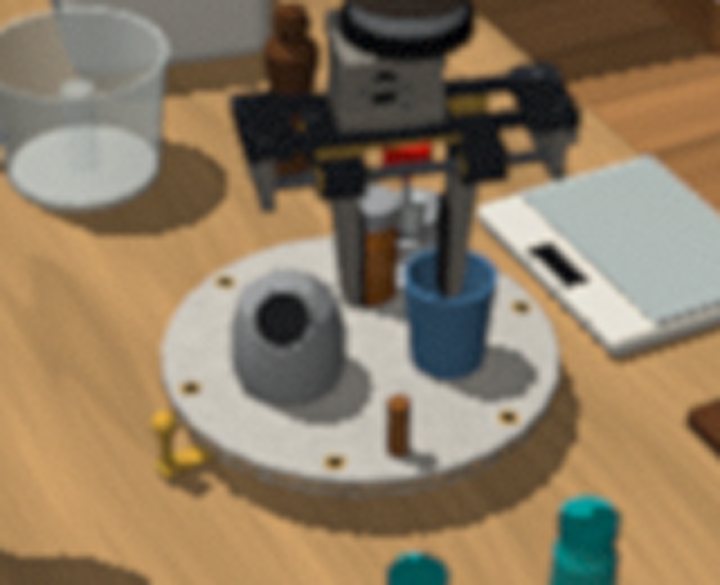

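Peg, pig, cup and jar are all standing, and the knob is parked at z of about 129. The pig may be about 1° short, so I take one more overhead view of the whole deck before handing in.

>>> drive_tool(
  commands=[0.5, 0.03, 0, 0, 0, 0.5, 0.06, 0, -0.02, 0, 0.5, 0.085, 0, -0.03, 0, 0.5, 0.1, 0, -0.03, 0, 0.5, 0.1, 0, -0.03, 0, 0.5, 0.1, 0, -0.03, 0],
)

```text
time_s: 26.65
ee_pos: [532.0, -23.6, 266.5]
eef_rot: [0.796, 0.605, -0.001, -0.0]
wrist_force: [-0.2, -0.5, -0.1]
width: 0.496
```

```bash
python3 - <<'E'
from h import *
st()
k=env.calibration('wrist');im=snap('wrist','w12')
np.savez('pics/k12.npz',**{a:np.array(b) for a,b in k.items()})
print('cam',(-np.array(k['R']).T@np.array(k['t']).ravel()).round())
for t in('susan','pig_center','pig','front_mark'):print(t,[(np.round(d['location'],1),round(d['score'],2)) for d in env.pinpoint('wrist',t)[:2]])
for t in('pig','front_mark'):
  for q in env.silhouettes('wrist',t)[:1]:
    r=q['region'];np.save(f'pics/{t}12.npy',r);ys,xs=np.nonzero(r);print(t,q['score'],r.sum(),xs.min(),xs.max(),ys.min(),ys.max())
E
```

```text
{'time_s': np.float64(26.65), 'ee_pos': array([532.03, -23.58, 266.47]), 'wrist_force': array([-0.22, -0.46, -0.09]), 'wrist_torque': array([ 0.01,  0.  , -0.02]), 'width': np.float64(0.5)} head -15.5
cam [552.  47. 436.]
susan [(array([577.2,  66.5,  -3.1]), 0.76)]
pig_center [(array([518.3,  59.3,  89.9]), 0.65)]
pig [(array([516.7,  61. ,  51.3]), 0.83)]
front_mark [(array([415.5,  45.6,  51.9]), 0.89), (array([518.1,  62.8,  49.7]), 0.26)]
pig 0.75 4248 254 325 82 157
front_mark 0.61 29097 214 447 0 211
```

View pics/w12.png

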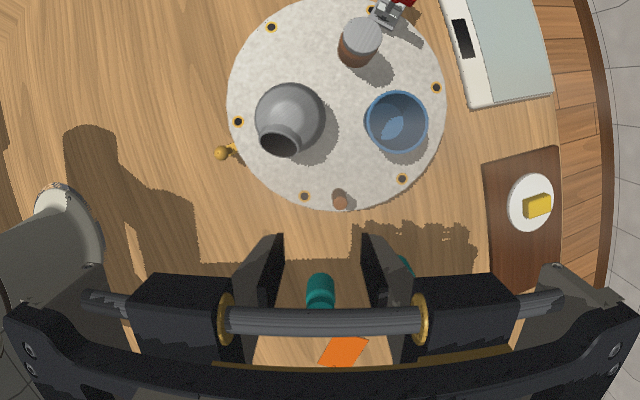

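The deck circle is fully in view; the ball is at (222,153) and the pig's body at about (290,120). I fit the rim and check the bearings.

```bash
python3 - <<'E'
from h import *
from scipy.optimize import least_squares
k=dict(np.load('pics/k12.npz'));im=cv2.imread('pics/w12.png')
hsv=cv2.cvtColor(im,cv2.COLOR_BGR2HSV)
m=((hsv[...,1]<45)&(hsv[...,2]>120)).astype(np.uint8);m[:,:215]=0;m[:,460:]=0;m[225:]=0
n,l,s,c=cv2.connectedComponentsWithStats(m);i=1+s[1:,4].argmax();print(s[i])
cs,_=cv2.findContours((l==i).astype(np.uint8),cv2.RETR_EXTERNAL,cv2.CHAIN_APPROX_NONE)
ct=max(cs,key=len)[:,0,:]
P=unproj(k,ct,45)[:,:2]
r=np.linalg.norm(P-[577.5,67],axis=1);P=P[(r>137)&(r<152)]
f=least_squares(lambda q:np.linalg.norm(P-q[:2],axis=1)-q[2],[577,67,145],loss='soft_l1');print('deck',f.x,len(P))
C=f.x[:2]
# ball
b=hsv[140:165,208:234];mb=(b[...,1]>150)&(b[...,0]>15)&(b[...,0]<30);ys,xs=np.nonzero(mb);print(len(xs),xs.mean()+208,ys.mean()+140)
B=unproj(k,[[221.5,153]],48)[0,:2];print('ball',B)
rg=np.load('pics/pig12.npy')
cp,_=cv2.findContours(rg.astype(np.uint8),cv2.RETR_EXTERNAL,cv2.CHAIN_APPROX_NONE);cp=max(cp,key=len)[:,0,:]
ang=lambda p:np.degrees(np.arctan2(*(p-C)[::-1]))%360
print('mark ang',ang(B),np.linalg.norm(B-C))
for z in(70,80,90):
  Q=unproj(k,cp,z)[:,:2]
  g=least_squares(lambda q:np.linalg.norm(Q-q[:2],axis=1)-q[2],[517,61,41],loss='soft_l1',f_scale=1.)
  print(z,g.x,ang(g.x[:2]))
big=cv2.resize(im[60:180,200:340],None,fx=5,fy=5,interpolation=2)
cv2.imwrite('pics/w12c.png',big)
E
```

```text
[  226     0   221   212 29020]
deck [577.18590629  66.47183153 142.21288125] 596
121 222.22314049586777 150.82644628099175
ball [415.19394694  45.14861739]
mark ang 187.49880683309942 163.38933365703508
70 [514.49255613  60.04874001  43.00102874] 185.84968668330464
80 [515.50808531  59.69650047  41.83263879] 186.26882731769118
90 [516.52380055  59.34451562  40.66403801] 186.70107724980767
```

View pics/w12c.png

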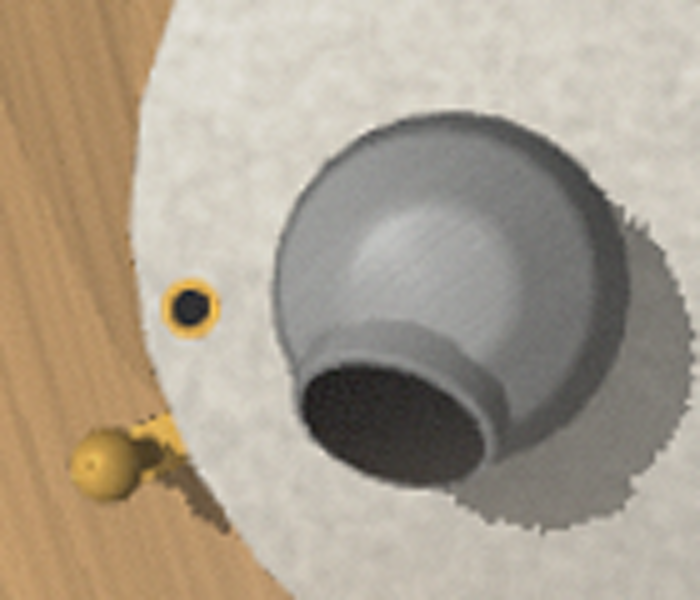

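The pig is at about 186.1° and the mark at about 187.2°, so it is a millimetre or so short. There is time to spare, so I regrip the peg and nudge it by about 1.3°.

>>> drive_tool(
  commands=[0.5, -0.01, 0.01, 0.03, 0, 0.5, -0.02, 0.02, 0.06, 0, 0.5, -0.02, 0.02, 0.095, 0, 0.5, -0.02, 0.02, 0.125, 0, 0.5, -0.02, 0.02, 0.15, 0, 0.5, -0.02, 0.02, 0.175, 0, 0.5, -0.02, 0.02, 0.195, 0, 0.5, -0.02, 0.02, 0.208, 0, 0.5, -0.02, 0.02, 0.208, 0, 0.7, -0.02, 0.02, 0.208, 0, 0.75, -0.02, 0.02, 0.208, 0, 0.8, -0.02, 0.02, 0.208, 0, 0.9, -0.02, 0.02, 0.208, 0, 0.9, -0.02, 0.02, 0.208, 0, 0.9, -0.02, 0.02, 0.208, 0],
)

```text
time_s: 28.5
ee_pos: [547.2, -48.0, 60.4]
eef_rot: [0.796, 0.605, 0.0, 0.001]
wrist_force: [-0.1, 0.9, 5.6]
width: 0.187
```

>>> drive_tool(
  commands=[0.9, 0, 0.001, 0, -0.5, 0.9, 0, 0.002, 0, -1, 0.9, 0, 0.0028, 0, -1.3, 0.9, 0, 0.0028, 0, -1.3, 0.9, 0, 0.0028, 0, -1.3, 0.8, 0, 0.0028, 0, -1.3, 0.7, 0, 0.0028, 0, -1.3, 0.6, 0, 0.0028, 0, -1.3, 0.5, 0, 0.0028, 0, -1.3, 0.5, 0, 0.0028, 0, -1.3],
)

```text
time_s: 29.5
ee_pos: [548.9, -48.4, 59.2]
eef_rot: [0.789, 0.614, -0.0, -0.0]
wrist_force: [0.0, -0.3, 1.1]
width: 0.495
```

>>> drive_tool(
  commands=[0.5, 0, 0, -0.015, 0, 0.5, 0, 0, -0.04, 0, 0.5, 0, 0, -0.07, 0, 0.5, 0, 0, -0.1, 0, 0.5, 0.01, -0.01, -0.14, 0, 0.5, 0.02, -0.02, -0.18, 0, 0.5, 0.02, -0.02, -0.208, 0, 0.5, 0.02, -0.02, -0.208, 0, 0.5, 0.02, -0.02, -0.208, 0],
)

```text
time_s: 30.4
ee_pos: [534.9, -24.3, 268.4]
eef_rot: [0.789, 0.614, 0.001, 0.001]
wrist_force: [0.0, 0.5, -0.2]
width: 0.499
```

```bash
python3 - <<'E'
from h import *
from scipy.optimize import least_squares
st()
k=env.calibration('wrist');im=snap('wrist','w13')
rg=env.silhouettes('wrist','pig')[0]['region'];C=np.array([577.2,66.5])
ang=lambda p:np.degrees(np.arctan2(*(np.array(p[:2])-C)[::-1]))%360
cp,_=cv2.findContours(rg.astype(np.uint8),cv2.RETR_EXTERNAL,cv2.CHAIN_APPROX_NONE);cp=max(cp,key=len)[:,0,:]
for z in(80,90):
  Q=unproj(k,cp,z)[:,:2]
  g=least_squares(lambda q:np.linalg.norm(Q-q[:2],axis=1)-q[2],[517,61,41],loss='soft_l1',f_scale=1.)
  print(z,g.x,ang(g.x[:2]))
for c in('wrist','scene','side'):
  if c!='wrist': snap(c,c+'13')
  for t in('pig_center','pig','front_mark','knob_grip','cup','jar'):print(c,t,[(np.round(d['location'],1),round(d['score'],2)) for d in env.pinpoint(c,t)[:2]])
st()
E
```

```text
{'time_s': np.float64(30.4), 'ee_pos': array([534.89, -24.3 , 268.45]), 'wrist_force': array([ 0.03,  0.46, -0.18]), 'wrist_torque': array([-0.01, -0.01,  0.  ]), 'width': np.float64(0.5)} head -14.2Traceback (most recent call last):
  File "<stdin>", line 5, in <module>
IndexError: list index out of range
```

View pics/w13.png

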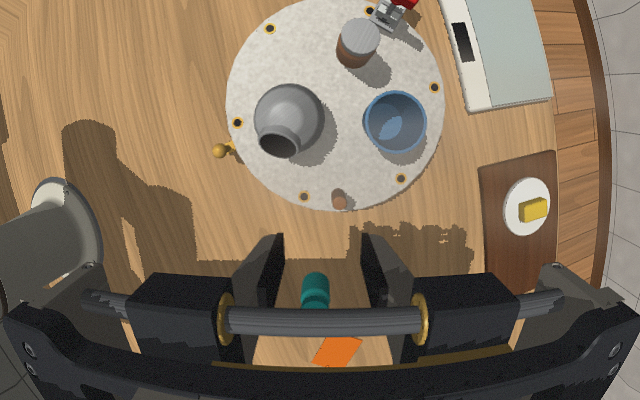

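```bash
python3 - <<'E'
from h import *
C=np.array([577.2,66.7])
for c in('wrist','scene','side'):
  snap(c,c+'14')
  for t in('pig_center','pig','front_mark','knob_grip','cup','jar'):
    for d in env.pinpoint(c,t)[:1]:
      p=np.array(d['location']);print(c,t,p.round(1),round(d['score'],2),'bearing',round(float(np.degrees(np.arctan2(*(p[:2]-C)[::-1]))%360),1))
st()
E
```

```text
wrist pig_center [515.9  57.5  89.1] 0.84 bearing 188.5
wrist pig [515.7  57.7  50.2] 0.66 bearing 188.3
wrist front_mark [417.6  48.8  49.9] 0.7 bearing 186.4
wrist cup [629.3  30.1  41.6] 0.96 bearing 324.9
wrist jar [ 481.1 -195.7   -0.7] 0.72 bearing 249.9
scene pig_center [513.1  61.1  86.5] 0.81 bearing 185.0
scene pig [519.   58.7  49.1] 0.93 bearing 187.8
scene front_mark [413.8  46.3  45.4] 0.9 bearing 187.1
scene knob_grip [664.2 165.2 132.1] 0.62 bearing 48.5
scene jar [ 6.026e+02 -1.953e+02 -3.000e-01] 0.79 bearing 275.5
side pig_center [514.9  60.7  87.1] 0.56 bearing 185.5
side pig [506.  447.1  -1.3] 0.7 bearing 100.6
side front_mark [514.9  59.4  44.7] 0.7 bearing 186.7
side knob_grip [666.8 162.4 130.5] 0.5 bearing 46.9
side cup [628.4  29.6  44.1] 0.91 bearing 324.1
side jar [ 6.006e+02 -1.981e+02  4.000e-01] 0.94 bearing 275.1
{'time_s': np.float64(31.55), 'ee_pos': array([534.71, -24.23, 267.5 ]), 'wrist_force': array([ 0.46, -0.03, -0.6 ]), 'wrist_torque': array([-0.01,  0.03,  0.  ]), 'width': np.float64(0.5)} head -14.2
```

View pics/side14.png

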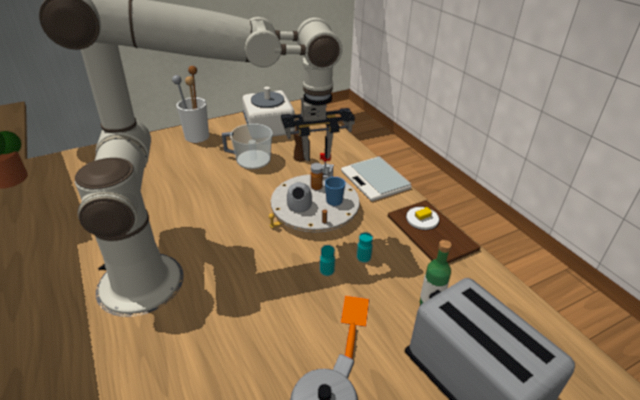

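The pig's mean bearing is about 187°, matching the mark's. The knob is parked at z of about 131, everything is standing, and the robot is clear, so I hand in.

```bash
python3 - <<'E'
from h import *
print(env.finish_job())
E
```

```text
the job is handed in; nothing more can be done
None
```

The job is done and handed in at about 32 s; no verdict came back.

- **Pin:** I lifted the knob until it met its stop at about 10 mm, with about 9 N beyond the spring (limit 15 N). I then backed off, turned it 90° counter-clockwise with almost no twist torque, and lowered it into the rest notch. It stays up on its own at about 130 mm, against 124 mm when down.
- **Turntable:** Gripping the peg, I swung the deck about 68°, then regripped and nudged it about 1.3° further.
- **Last checks:** The pig's bearing averages about 187°, and the mark's is also about 187°. Single estimates of the pig ranged from 185.0° to 188.5°, so the placing is good to about 1–2°. The cup, jar and pig are standing, nothing on the counter looks disturbed, and the gripper is well clear.
- **Checks that failed or disagreed:** One pig outline came back empty in the last views, so I relied on the point estimates. Two side-camera labels were wrong: it took the bowl for the pig and the pig for the mark. The networks' jar reports in those views were the teal look-alikes, so the amber jar was checked by eye only.

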